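# Rack three sanding drums in a pyramid

## Task

Put the sanding drums away as a pyramid in the rack: first move the green-banded drum from the yellow-barred rest into the empty groove beside the blue-banded one. Then lay the standing red-banded drum on its side along the emptied rest and let go of it, take it again from above, and saddle it in the gap on top of the other two, parallel to them and not sticking out past the rack's ends. Set the drums down gently without dropping or toppling them, leave the blue drum in its groove, leave the other things on the bench where they are, and let go.

Things in the scene. Friction and masses are not known exactly. Their poses are not given: they have to be found in the camera images.
- rack: fixed rack: pale board 170 x 190 mm, blue end boards 50 mm high (150 mm clear between), two grooves along its x at y = -43 and +43 mm, each of two aluminium bars (tops 28 mm up). Origin: centre of its underside on the table, z up. A drum in a groove has its axis 52.3 mm (top 82.3) above the table; one saddled on two grooved drums has its axis at y = 0, 94.1 mm up
- rest: fixed lay-down rest: pale board 140 x 70 mm with two yellow bars, 20 mm thick and 140 mm long over their round ends, along its x axis at y = -22 and +22 mm (bar tops 35 mm above the table). Origin: centre of its underside, on the table; z up. A drum lying along the bars has its centre line 58.4 mm above the table
- blue_drum: sanding drum, 60 mm diameter, 130 mm long, about 0.25 kg, rust-brown abrasive sleeve with blue end bands 14 mm wide; origin: its centre, x axis along its length. Already lies in the rack's groove at rack y = -43 mm
- green_drum: sanding drum, 60 mm diameter, 130 mm long, about 0.25 kg, rust-brown abrasive sleeve with green end bands 14 mm wide; origin: its centre, x axis along its length. At first lies on the rest, lengthwise along the bars
- red_drum: sanding drum, 60 mm diameter, 130 mm long, about 0.25 kg, rust-brown abrasive sleeve with red end bands 14 mm wide; origin: its centre, z axis along its length. At first stands on end on the table (centre 65 mm up). Once saddled, its axis is only 12 mm above the tops of the two drums under it: gripped high, the fingertips stay clear of them
- tin: bystander, not fixed: upright round tin, 70 mm across, 110 mm tall; origin: centre of its underside
- pad: bystander, not fixed: small flat blue sanding pad with a dark top 45 x 75 x 25 mm; origin: centre of its underside
- tape: bystander, not fixed: yellow tape measure standing on edge, 30 x 70 x 60 mm high; origin: centre of its underside
- block: bystander, not fixed: long blue sanding block on a cork sole, 70 x 200 x 42 mm high; origin: centre of its underside
- plane: bystander, not fixed: shaper's hand plane, steel sole 220 x 50 mm, 72 mm high; origin: centre of its underside
- cup: bystander, not fixed: white plastic cup 80 mm across, 90 mm high; origin: centre of its underside

How it is judged (in metres and radians):
On the way, in this order (a step that is already met when the one before it is completed fails the run):
1. the green drum lies in the empty groove of the rack, let go (x of green_drum in the frame of rack between -0.012 and 0.012 m and y of green_drum in the frame of rack between 0.037 and 0.049 m and z of green_drum in the frame of rack between 0.0463 and 0.0583 m and angle between the x axis of green_drum and the x axis of rack, either way round below 0.12 rad and contact force between the fingers and green_drum below 0.05 N), for 0.2 s.
2. the red drum lies on its side along the rest, let go (x of red_drum in the frame of rest between -0.04 and 0.04 m and y of red_drum in the frame of rest between -0.008 and 0.008 m and z of red_drum in the frame of rest between 0.0514 and 0.0654 m and angle between the z axis of red_drum and the x axis of rest, either way round below 0.15 rad and contact force between the fingers and red_drum below 0.05 N), for 0.2 s.
At the end, for the whole second after the job is handed in: Green and blue drums lie in the two grooves (6 mm across and in height, 12 mm lengthwise, 0.12 rad), red lies saddled on both (8 mm across, 7 mm in height, 25 mm lengthwise, 0.15 rad); all released and at rest (all of step 1 and x of blue_drum in the frame of rack between -0.012 and 0.012 m and y of blue_drum in the frame of rack between -0.049 and -0.037 m and z of blue_drum in the frame of rack between 0.0463 and 0.0583 m and angle between the x axis of blue_drum and the x axis of rack, either way round below 0.12 rad and x of red_drum in the frame of rack between -0.025 and 0.025 m and y of red_drum in the frame of rack between -0.008 and 0.008 m and z of red_drum in the frame of rack between 0.0871 and 0.1011 m and angle between the z axis of red_drum and the x axis of rack, either way round below 0.15 rad and contact force between the fingers and red_drum below 0.05 N and contact force between the fingers and blue_drum below 0.05 N and linear speed of each of red_drum, green_drum, blue_drum below 0.02 m/s and angular speed of each of red_drum, green_drum, blue_drum below 0.3 rad/s); the robot touches nothing.
It fails at once if the green drum is dropped or knocked over (faster than 0.6 m/s with no finger on it) (contact force between the fingers and green_drum below 0.05 N and linear speed of green_drum above 0.6 m/s).
It fails at once if the red drum is dropped or knocked over (faster than 0.6 m/s with no finger on it) (contact force between the fingers and red_drum below 0.05 N and linear speed of red_drum above 0.6 m/s).
It fails at once if the blue drum is moved more than 20 mm (distance of blue_drum from where it was at the start of the episode above 0.02 m).
It fails at once if another thing on the bench is moved more than 25 mm (distance of any of tin, pad, tape, block, plane, cup from where it was at the start of the episode above 0.025 m).
It also fails if it takes over 72 s, if anything falls off the work surface, if the arm or the gripper's body presses on something with over 40 N, if the wrist force passes 120 N, or if a joint passes its speed limit or range.

## Robot

A 6-joint arm with a two-finger parallel gripper is mounted at the origin on the work surface. World frame = base frame: x ahead of the robot, y to its left, z up, the work surface at z = 0. Lengths are in m, angles in degrees, forces in N, time in s.
With the tool pointing down it reaches from about 0.3 to 0.85 m from the base axis. Payload 4.2 kg.
Tool frame: the origin (TCP) lies at the very end of the fingers, on their centre line; the grasp point (between the pads) lies 19 mm behind it (manip.grip_point_offset is the distance from the TCP to the grasp point, in m); z points along the fingers, x is the direction in which the jaws open and shut, and the axes are right-handed (so a half turn about z gives the same grasp; the last joint's range is limited). The gripper opens to 91 mm and grips with 3 to 60 N. Pads are 32 mm wide; open, the fingers measure 118 mm over their backs; the gripper's body (76 mm by 178 mm) begins 60 mm behind the grasp point.
Start: joints at [74.427, 18.312, 89.639, -0, 72.044, -1.146], TCP at [0.143, 0.557, 0.214] pointing down, gripper open.
Joint ranges: [-177.97, 177.97], [-48.28, 115.42], [12.27, 149.76], [-77.06, 257.06], [2.81, 150.46], [-146.56, 146.56]. Speed limits (degrees/s): [147.25, 147.25, 180, 180, 180, 180].

## Interface

Orientations are given as a 3x3 rotation matrix whose columns are the frame's x, y, z axes.
In Python, from workcell import manip, kinematics, camera, camera_model, find_in gives the robot as it stands. The module is installed in compiled form; this text tells all that it offers. Calls block until the motion is done:
- manip.move_to(position, orientation): joint-space move of the TCP to a pose.
- manip.line_to(position, rot=None, velocity=0.15, until_force=None): straight line of the TCP; rot=None keeps the orientation; velocity is the mean speed in m/s. With until_force (N) it stops when the force on the tool has changed by that much, and returns True; else False.
- manip.set_joints(angles): joint-space move.
- manip.move_gripper(opening): finger opening in m; the grip force is fixed at half the most; returns when the fingers have stopped.
- manip.dwell(seconds).
- kinematics.ik(position, orientation): joint angles nearest the present ones, or None.
- manip.get_obs(): the state.
- camera(name): name is "side" or "top" or "wrist"; returns (picture, depth): 400x640x3 uint8, red, green, blue; 400x640 float32, m along the optical axis (not along the pixel's ray), 0 where there is no reading.
- camera_model(name): a dict with "K" (3x3 intrinsics, pixels), "R" (3x3) and "t" (3): a world point X has camera coordinates R X + t; the wrist camera has in their place "mount" (4x4, takes a point from camera to tool coordinates, whose origin is the TCP and whose axes are the tool frame's). Camera axes: x right, y down, z forward; pixel columns grow to the right and rows downward; lengths in m; the calibration is good to about 2 mm. A picture is of the moment at which its call begins: read the wrist's pose just before it. camera_model takes no time and is no camera call.
A pose or a line that the arm cannot do raises manip.PlanningError and nothing moves.
- manip.finish_job(): hands the job in, once; it reports no verdict.
Trained networks look in the newest picture that a camera, given by its name, has taken for a name from the list of things; names that differ only in an ending like _2 or _b are one class to them, and where a whole thing is asked for, a point or a joint stands for the part that bears it (a point fixed in the world has none). Each returns a list of dicts, best first, with "confidence" (0 to 1); they miss things now and then, are a little off and sometimes report something else, mostly with a low value. They report only what shows in the picture. A call takes as long as a camera call.
- find_in(camera, label): "point" ([x, y, z] in m, in world coordinates, good to about 4 mm: the middle of the surface that is visible of it).
The state is a dict: "t": time; "joint_positions": joint angles; "qvel": joint speeds; "joint_torque": joint torques, N m; "eef_pos": TCP position; "ee_rot": TCP orientation; "contact_force": force on the tool from outside, world axes, zero at the start; "torque": the same for the moment, N m; "gripper_width": finger opening in m.
Only numpy, scipy, OpenCV 4.12 (cv2) and the standard library are available. Lean on these libraries where they do the work, as an engineer would, in place of code of your own. Each camera call takes 0.05 s, during which the arm holds its last target. There are 200 camera calls.

## Working session

There is one attempt and no reset: what is moved stays moved. The work goes in short steps, each a Python script; the robot and the scene stay as the last script left them, time stands still between calls to the robot, and variables do not carry over. Pictures are saved under pics/ and viewed, about 8 in all and at most 12, crops included, and the job is handed in when it is done.

```bash
mkdir -p pics; ls
python3 - <<'E'
from workcell import manip,camera,camera_model,find_in
import cv2,numpy as np
for c in("top","side"):
    p,d=camera(c); cv2.imwrite(f"pics/{c}0.png",p[:,:,::-1]); np.savez(f"pics/{c}0.npz",p=p,d=d)
    for n in "rack rest blue_drum green_drum red_drum tin pad tape block plane cup".split():
        print(c,n,[(np.round(r["point"],3).tolist(),round(r["confidence"],2)) for r in find_in(c,n)[:2]])
print(manip.grip_point_offset,manip.get_obs()["t"]);print({k:np.round(v,3).tolist() for k,v in camera_model("wrist").items()})
print({k:np.round(v,3).tolist() for k,v in camera_model("top").items()})
E
```

```text
pics
top rack [([0.571, -0.246, 0.014], 0.87), ([0.752, 0.127, 0.053], 0.24)]
top rest []
top blue_drum [([0.566, -0.301, 0.08], 0.78), ([0.754, 0.128, 0.051], 0.62)]
top green_drum [([0.499, 0.264, 0.083], 0.96)]
top red_drum [([0.478, -0.03, 0.131], 0.52)]
top tin [([0.646, -0.024, 0.108], 0.97)]
top pad [([0.561, 0.001, 0.023], 0.62)]
top tape [([0.755, 0.125, 0.054], 0.46)]
top block [([0.75, -0.169, 0.043], 0.83), ([0.754, 0.129, 0.054], 0.54)]
top plane [([0.566, 0.5, 0.037], 0.77)]
top cup [([0.549, -0.536, 0.047], 0.95), ([0.645, -0.023, 0.108], 0.23)]
side rack [([0.581, -0.237, 0.02], 0.69)]
side rest [([0.502, 0.326, 0.016], 0.96)]
side blue_drum [([0.576, -0.284, 0.064], 0.91)]
side green_drum [([0.505, 0.302, 0.082], 0.9)]
side red_drum [([0.487, -0.005, 0.084], 0.56)]
side tin [([0.654, 0.01, 0.077], 0.61)]
side pad [([0.568, 0.017, 0.021], 0.81)]
side tape [([0.754, 0.151, 0.048], 0.57)]
side block [([0.749, -0.131, 0.039], 0.62)]
side plane [([0.573, 0.528, 0.027], 0.68)]
side cup [([0.547, -0.498, 0.062], 0.73), ([0.484, -0.006, 0.085], 0.67)]
0.0188 1.2
{'K': [[286.483, 0.0, 319.74], [0.0, 286.483, 200.551], [0.0, 0.0, 1.0]], 'mount': [[1.0, 0.0, -0.0, 0.001], [-0.0, 0.97, 0.241, -0.067], [0.0, -0.241, 0.97, -0.17], [0.0, 0.0, 0.0, 1.0]]}
{'K': [[381.718, 0.0, 316.025], [0.0, 381.718, 202.219], [0.0, 0.0, 1.0]], 'R': [[0.018, -1.0, 0.004], [-0.974, -0.018, -0.224], [0.224, 0.0, -0.975]], 't': [-0.022, 0.623, 1.298]}
```

View pics/top0.png

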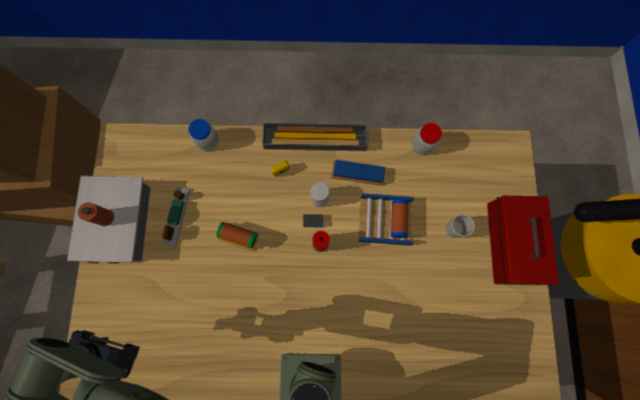

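View pics/side0.png

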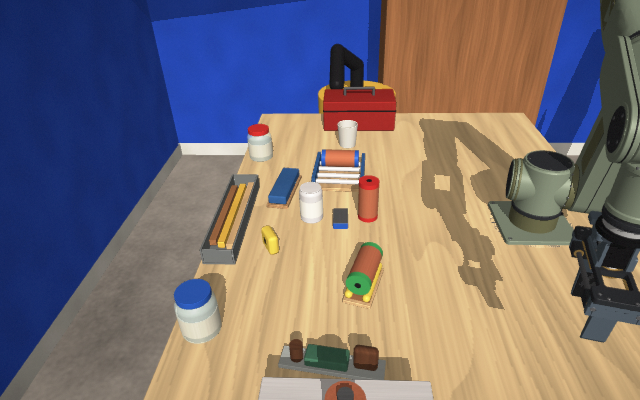

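Top view: the rack is at (390,220) with blue in its right groove. Green on the rest is at (237,235), and red stands at (320,241) with the pad (313,221) and tin (320,195) behind it. Next: close wrist looks, plus a reach check for the sideways grasp of red.

```bash
cat > h.py <<'E'
from workcell import manip,kinematics,camera,camera_model,find_in
import numpy as np,cv2
from scipy.optimize import least_squares
rad=np.radians
def down(a):
    c,s=np.cos(rad(a)),np.sin(rad(a)); return np.array([[c,s,0],[s,-c,0],[0,0,-1.]])
def side(az,phi):
    "tool z along azimuth az, phi deg below horizontal; tool y downwards"
    h=np.array([np.cos(rad(az)),np.sin(rad(az)),0]);u=np.array([0,0,1.])
    z=np.cos(rad(phi))*h-np.sin(rad(phi))*u; y=-np.sin(rad(phi))*h-np.cos(rad(phi))*u
    return np.column_stack([np.cross(y,z),y,z])
def cloud(name,save=None):
    o=manip.get_obs(); p,d=camera(name); m=camera_model(name); K=m["K"]
    v,u=np.mgrid[:400,:640]; P=np.stack([(u-K[0,2])/K[0,0]*d,(v-K[1,2])/K[1,1]*d,d],-1)
    if name=="wrist":
        M=np.array(m["mount"]); P=P@M[:3,:3].T+M[:3,3]; P=P@np.array(o["ee_rot"]).T+np.array(o["eef_pos"])
    else: P=(P-np.array(m["t"]))@np.array(m["R"])
    P[d==0]=np.nan
    if save: cv2.imwrite(f"pics/{save}.png",p[:,:,::-1])
    return p,P
def cyl(P,xy,yaw,z,ztol=.012,rng=(.09,.05),r=.03):
    "fit lying cylinder; returns centre xy, yaw deg, z, rms, n"
    Q=P.reshape(-1,3); Q=Q[np.isfinite(Q).all(1)]
    x=np.array([*xy,rad(yaw),z])
    for it in range(4):
        a=np.array([np.cos(x[2]),np.sin(x[2])]); n=np.array([-a[1],a[0]])
        s=(Q[:,:2]-x[:2])@a; t=(Q[:,:2]-x[:2])@n
        k=(abs(s)<rng[0])&(abs(t)<rng[1])&(Q[:,2]>z-.005)
        if it: k&=abs(np.hypot(t,Q[:,2]-x[3])-r)<.006
        q=Q[k]
        f=lambda y:np.hypot((q[:,:2]-y[:2])@np.array([-np.sin(y[2]),np.cos(y[2])]),q[:,2]-y[3])-r
        g=lambda y:np.append(f(y),10*((y[:2]-x[:2])@a))
        x=least_squares(g,x,loss="soft_l1",f_scale=.002).x
        a=np.array([np.cos(x[2]),np.sin(x[2])]); s=(q[:,:2]-x[:2])@a
        e=np.percentile(s,[.5,99.5]); x[:2]+=a*e.mean()
    return np.round(x[:2],4),round(np.degrees(x[2]),2),round(x[3],4),round(np.std(f(x)),4),len(q),np.round(np.ptp(e),3)
def say(): o=manip.get_obs(); print("t",round(o["t"],2),"tcp",np.round(o["eef_pos"],4),"F",np.round(o["contact_force"],1),"w",round(o["gripper_width"],4))
E
python3 - <<'E'
from h import *
manip.move_to([.50,.22,.26],down(0)); p,P=cloud("wrist","w_green"); np.save("pics/Pg",P)
print("green",cyl(P,[.50,.265],76,.0584))
print([ (np.round(r["point"],3),round(r["confidence"],2)) for r in find_in("wrist","green_drum")+find_in("wrist","rest")])
manip.move_to([.60,-.235,.27],down(-90)); p,P=cloud("wrist","w_rack"); np.save("pics/Pr",P)
print("blue",cyl(P,[.57,-.30],0,.0523))
say()
for az in (-60,-30,-4,0,20,40,60,90):
  print(az,[(phi,np.round(q,0).tolist() if (q:=kinematics.ik([.478+.019*np.cos(rad(az)),-.03+.019*np.sin(rad(az)),.08],side(az,phi))) is not None else None) for phi in (0,15,30)])
E
python3 -c "
import cv2,numpy as np
cv2.imwrite('pics/both.png',np.vstack([cv2.imread('pics/w_green.png'),cv2.imread('pics/w_rack.png')])[::1,::1][:, :][:800])
a=cv2.imread('pics/both.png');cv2.imwrite('pics/both.png',cv2.resize(a,(480,600)))"
```

```text
green (array([0.4957, 0.2238]), np.float64(-2.29), np.float64(0.3613), np.float64(0.0031), 68722, np.float64(0.148))
[(array([0.5  , 0.278, 0.083]), 0.97), (array([0.481, 0.308, 0.01 ]), 0.6)]
blue (array([ 0.624 , -0.2725]), np.float64(-17.46), np.float64(0.3617), np.float64(0.003), 22452, np.float64(0.052))
t 4.89 tcp [ 0.6003 -0.2337  0.2701] F [0.8 0.1 0.5] w 0.0913
-60 [(0, None), (15, None), (30, None)]
-30 [(0, None), (15, None), (30, None)]
-4 [(0, None), (15, None), (30, None)]
0 [(0, None), (15, None), (30, None)]
20 [(0, None), (15, None), (30, None)]
40 [(0, [-47.0, 57.0, 143.0, 93.0, 91.0, -110.0]), (15, [-45.0, 42.0, 143.0, 97.0, 76.0, -95.0]), (30, [-39.0, 28.0, 140.0, 94.0, 58.0, -77.0])]
60 [(0, [-45.0, 53.0, 128.0, 75.0, 90.0, -91.0]), (15, [-44.0, 42.0, 129.0, 74.0, 77.0, -80.0]), (30, [-39.0, 31.0, 128.0, 70.0, 65.0, -67.0])]
90 [(0, [-37.0, 55.0, 107.0, 54.0, 101.0, -75.0]), (15, [-36.0, 46.0, 108.0, 51.0, 91.0, -69.0]), (30, [-33.0, 37.0, 110.0, 47.0, 81.0, -63.0])]
```

View pics/both.png

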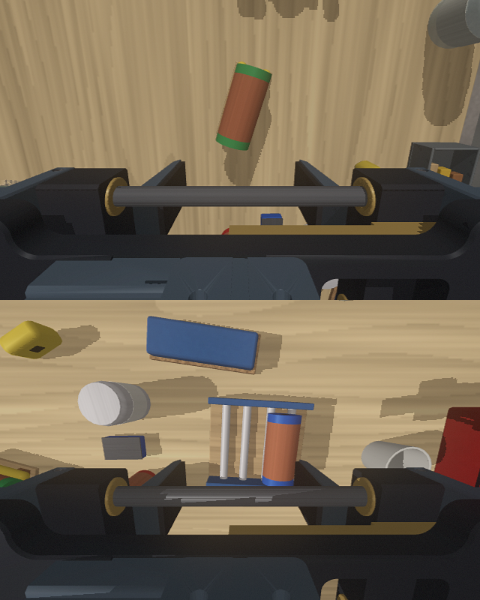

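Wrist views: green lies on its rest (upper picture, about 243,107). The rack shows two free bars on the left and blue on the right (lower picture, about 281,450). The gripper itself got into the fits, so I'm filtering it out offline.

```bash
sed -i 's/Q=Q\[np.isfinite(Q).all(1)\]/Q=Q[np.isfinite(Q).all(1)]; Q=Q[Q[:,2]<z+.04]/' h.py
python3 - <<'E'
from h import *
P=np.load("pics/Pg.npy"); print("green",cyl(P,[.50,.272],76,.0584))
P=np.load("pics/Pr.npy"); print("blue",cyl(P,[.57,-.30],0,.0523))
Q=P.reshape(-1,3);Q=Q[np.isfinite(Q).all(1)]
near=(abs(Q[:,0]-.57)<.12)&(abs(Q[:,1]+.25)<.12)
for lo,hi in((.046,.054),(.022,.032)):
    q=Q[near&(Q[:,2]>lo)&(Q[:,2]<hi)&((Q[:,1]>-.265)|(lo>.04))]
    im=np.histogram2d(q[:,0],q[:,1],bins=[np.arange(.46,.69,.01),np.arange(-.36,-.12,.01)])[0].astype(int)
    print(lo);print("\n".join(" ".join("%3d"%min(v,999) for v in r) for r in im[::-1]))
E
```

```text
green (array([0.5043, 0.2714]), np.float64(73.21), np.float64(0.058), np.float64(0.0006), 5200, np.float64(0.129))
blue (array([ 0.5855, -0.3086]), np.float64(-3.29), np.float64(0.0519), np.float64(0.001), 4285, np.float64(0.148))
0.046
  0   0   0   0   0   0   0   0   0   0   0   0   0   0   0   0   0   0   0   0   0   0   0
  0   0   2   7   8  14  15  21  22  24  26  25  32  29  40  36  48  42  25   0   0   0   0
 49  50  54  51  56  49  56  46  48  44  45  41  40  34  34  28  26  21  11   0   0   0   0
 21  16  14   8   8   3   5   1   0   0   0   0   0   0   0   0   0   0   0   0   0   0   0
  0   1   4   0   2   0   0   3   0   0   0   0   0   0   0   0   0   0   0   0   0   0   0
  0   0   0   0   0   0   0   3   0   0   0   0   0   0   0   0   0   0   0   0   0   0   0
  0   0   0   0   0   0   0   5   0   0   0   0   0   0   0   0   0   0   0   0   0   0   0
  0   0   0   0   0   0   0   0   3   0   0   0   0   0   0   0   0   0   0   0   0   0   0
  0   0   0   0   0   0   0   0   2   0   0   0   0   0   0   0   0   0   0   0   0   0   0
  0   0   0   0   0   0   0   0   6
[... 2490 characters left out ...]
   0   0  29  32   0   0  26  35   0   0   0   0   0   0
  0   0   0   0   0   0   0   0   0   0   0  25  35   0   0  26  36   0   0   0   0   0   0
  0   0   0   0   0   0   0   0   0   0   0  25  38   0   0  23  37   0   0   0   0   0   0
  0   0   0   0   0   0   0   0   0   9  14  26  36  12  18  24  26  17  16   5   0   0   0
  0   0   0   0   0   0   0   0   0   0   0   0   0   0   0   0   0   0   0   0   0   0   0
  0   0   0   0   0   0   0   0   0   0   0   0   0   0   0   0   0   0   0   0   0   0   0
  0   0   0   0   0   0   0   0   0   0   0   0   0   0   0   0   0   0   0   0   0   0   0
  0   0   0   0   0   0   0   0   0   0   0   0   0   0   0   0   0   0   0   0   0   0   0
```

Run:
```python
from h import *
P=np.load("pics/Pr.npy"); print("blue",cyl(P,[.575,-.305],-3.5,.0523,rng=(.06,.05)))
Q=P.reshape(-1,3);Q=Q[np.isfinite(Q).all(1)]
for lo,hi in((-.222,-.197),(-.262,-.237)):   # crude per-bar crest lines
    pass
near=(abs(Q[:,0]-.58)<.05)&(Q[:,2]>.018)&(Q[:,2]<.032)
for y0 in(-.235,-.195):
    q=Q[near&(abs(Q[:,1]-y0)<.02)]
    m=np.polyfit(q[:,0]-.58,q[:,1],1);print("bar",y0,"yaw",np.degrees(np.arctan(m[0])),"y at .58",m[1],q[:,2].max())
b=Q[(Q[:,2]>.0465)&(Q[:,2]<.0535)&(Q[:,1]<-.16)&(Q[:,1]>-.34)]
f=b[(b[:,0]>.645)&(b[:,0]<.68)]; n=b[(b[:,0]<.53)&(b[:,0]>.48)&(b[:,1]>-.27)]
for q in(f,n):
    yb=np.arange(-.34,-.15,.015)
    for y in yb:
        s=q[abs(q[:,1]-y)<.0075][:,0]
        if len(s)>8: print(round(y,3),np.round(np.percentile(s,[2,50,98]),4),len(s))
```

```text
blue (array([ 0.5751, -0.308 ]), np.float64(-3.29), np.float64(0.0519), np.float64(0.0006), 3857, np.float64(0.119))
bar -0.235 yaw -3.310665052146418 y at .58 -0.2419063496202466 0.030143861309399222
bar -0.195 yaw -3.327356970382661 y at .58 -0.20249872322788326 0.03007500333433713
-0.34 [0.6483 0.6537 0.6589] 52
-0.325 [0.6483 0.6549 0.6601] 102
-0.31 [0.6496 0.6549 0.6614] 103
-0.295 [0.6509 0.6561 0.6614] 103
-0.28 [0.6522 0.6575 0.6626] 104
-0.265 [0.6521 0.6574 0.6639] 102
-0.25 [0.6534 0.6587 0.6639] 99
-0.235 [0.6547 0.66   0.6651] 100
-0.22 [0.6547 0.66   0.6664] 111
-0.205 [0.6559 0.6612 0.6664] 101
-0.19 [0.6572 0.6625 0.6676] 100
-0.175 [0.6572 0.6624 0.6676] 52
-0.265 [0.5006 0.5017 0.5023] 15
-0.25 [0.5005 0.5019 0.5028] 20
-0.235 [0.5011 0.5024 0.504 ] 28
-0.22 [0.5009 0.5025 0.505 ] 35
-0.205 [0.501  0.5032 0.5055] 39
-0.19 [0.5008 0.5038 0.5065] 43
-0.175 [0.501  0.5041 0.5071] 50
```

Run:
```python
from h import *
g=[.5043,.2714]; t=[.5805,-.2223]
manip.move_to([*g,.16],down(-16.8)); manip.line_to([*g,.044],velocity=.12); manip.move_gripper(.03); say()
manip.line_to([*g,.20],velocity=.15); say()
manip.move_to([*t,.17],down(-93.3)); manip.line_to([*t,.050],velocity=.12); say()
print(manip.line_to([*t,.034],velocity=.02,until_force=3)); say()
manip.move_gripper(.072); say()
manip.line_to([*t,.20],velocity=.15)
manip.move_to([.60,-.235,.27],down(-90)); p,P=cloud("wrist","w_rack2"); np.save("pics/Pr2",P)
print("blue",cyl(P,[.575,-.307],-3.3,.0523,rng=(.071,.05))); print("green",cyl(P,[.58,-.222],-3.3,.0523,rng=(.071,.05)));say()
p,P=cloud("top"); np.save("pics/Pt",P)
Q=P[(P[...,2]>.12)&(P[...,2]<.14)&(abs(P[...,0]-.478)<.05)&(abs(P[...,1]+.03)<.05)]; print("red top",Q.mean(0),np.ptp(Q,0),len(Q))
for z0,z1 in((.005,.022),(.025,.04)):
    q=P[(P[...,2]>z0)&(P[...,2]<z1)&(abs(P[...,0]-.504)<.09)&(abs(P[...,1]-.27)<.09)]; print("rest",len(q),cv2.minAreaRect(q[:,:2].astype(np.float32)*1000) if len(q)>4 else 0)
print([(r["point"],r["confidence"]) for n in("rest","red_drum") for r in find_in("top",n)])
```

```text
t 8.5 tcp [0.5044 0.2714 0.0442] F [ 0.1 -0.1  1.9] w 0.0595
t 9.69 tcp [0.5037 0.271  0.1989] F [-0.3  0.4 -2.5] w 0.0598
t 12.66 tcp [ 0.5812 -0.2225  0.0509] F [ 0.8 -0.9 -1.9] w 0.0599
True
t 13.24 tcp [ 0.5804 -0.2223  0.0388] F [ 0.1 -0.2  4.9] w 0.0593
t 13.66 tcp [ 0.5793 -0.2218  0.0374] F [ 0.9 -0.6  0.8] w 0.0718
blue (array([ 0.5755, -0.3081]), np.float64(-3.25), np.float64(0.0519), np.float64(0.0007), 3655, np.float64(0.128))
green (array([ 0.58  , -0.2222]), np.float64(-3.35), np.float64(0.0519), np.float64(0.0006), 4176, np.float64(0.129))
t 15.34 tcp [ 0.5995 -0.2348  0.2688] F [-0.5 -0.6  0. ] w 0.0721
red top [ 0.48284889 -0.02963545  0.13035495] [0.05769813 0.05727585 0.01553104] 254
rest 344 ((504.2209777832031, 272.46478271484375), (176.21017456054688, 176.46652221679688), 87.61344909667969)
rest 426 ((503.9516906738281, 272.8735656738281), (138.97564697265625, 63.73959732055664), 73.57683563232422)
[([0.498, 0.2754, 0.029], 0.6), ([0.6466, -0.0253, 0.1087], 0.37), ([0.4797, -0.0293, 0.1292], 0.6)]
```

View pics/w_rack2.png

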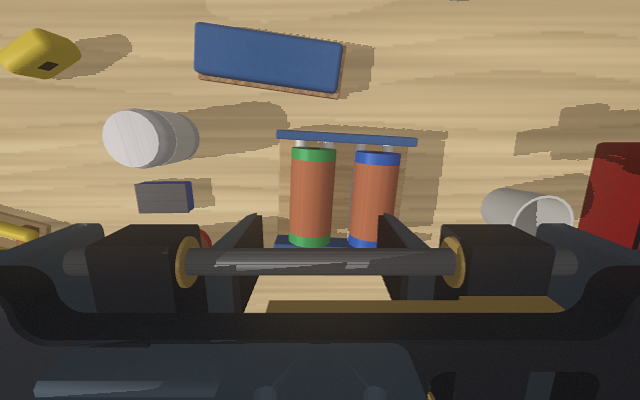

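Green is in its groove (fit within 1 mm of target, 310,197) and blue hasn't moved. Next I'm checking reach for the sideways grasp from the free +y side.

Run:
```python
from h import *
P=np.load("pics/Pt.npy");Q=P[(P[...,2]>.125)&(P[...,2]<.14)&(abs(P[...,0]-.478)<.05)&(abs(P[...,1]+.03)<.05)]; print("red",Q.min(0),Q.max(0),(Q.min(0)+Q.max(0))/2)
r=np.array([.481,-.03]); zg=.082; c=np.array([.504,.2727])
def pick(az,phi,back=0,zg=zg):
    R=side(az,phi); h=np.array([np.cos(rad(az)),np.sin(rad(az)),0]); return np.array([*r,zg])+.019*R[:,2]-back*h,R
def lay(az,phi,z=.0584):
    R=side(az,90+phi); h=np.array([np.cos(rad(az)),np.sin(rad(az)),0]); return np.array([*c,z])+(zg-.065)*h+.019*R[:,2],R
def rep():
    f=lambda T:None if (q:=kinematics.ik(*T)) is None else np.round(q).astype(int).tolist()
    for phi in(0,12):
        for az in(40,-40,-60,-80,-100): print("pick",phi,az,f(pick(az,phi)),f(pick(az,phi,.1)))
        for az in(73.4,253.4): print(" lay",phi,az,f(lay(az,phi)),f(lay(az,phi,.2)))
rep()
manip.move_to([.40,.12,.30],down(-45)); say(); print(np.round(manip.get_obs()["joint_positions"])); rep()
```

```text
red [ 0.45374223 -0.05928016  0.12524692] [ 0.51144036 -0.00200431  0.13721587] [ 0.48259129 -0.03064224  0.13123139]
pick 0 40 [-46, 56, 143, 93, 91, -109] [-63, 56, 142, 77, 86, -107]
pick 0 -40 [34, 60, 148, 256, 97, -63] None
pick 0 -60 None [49, 53, 130, -71, 89, -88]
pick 0 -80 [32, 53, 118, -68, 93, -98] [42, 54, 112, -59, 98, -103]
pick 0 -100 [27, 55, 105, -55, 102, -107] [34, 57, 95, -50, 109, -111]
 lay 0 73.4 [28, 28, 101, 0, 50, 45] [28, 20, 91, 0, 68, 45]
 lay 0 253.4 [26, 27, 105, 0, 49, -137] [26, 18, 94, 0, 67, -137]
pick 12 40 [-45, 45, 143, 97, 79, -99] [-62, 45, 143, 79, 76, -98]
pick 12 -40 [33, 47, 149, 250, 83, -75] None
pick 12 -60 None [48, 44, 130, -71, 80, -95]
pick 12 -80 [31, 45, 119, -66, 84, -104] [41, 47, 113, -57, 89, -108]
pick 12 -100 [26, 48, 106, -52, 94, -111] [33, 51, 96, -47, 101, -114]
 lay 12 73.4 [33, 32, 95, -9, 62, 54] [33, 25, 85, -8, 79, 51]
 lay 12 253.4 None None
t 17.0 tcp [0.4007 0.1196 0.2999] F [ 0.2 -0.3  0.2] w 0.0717
[15.  1. 99. -0. 80. 60.]
pick 0 40 [-46, 56, 143, 93, 91, -109] [-63, 56, 142, 77, 86, -107]
pick 0 -40 [34, 60, 148, 256, 97, -63] None
pick 0 -60 None [49, 53, 130, -71, 89, -88]
pick 0 -80 [32, 53, 118, -68, 93, -98] [42, 54, 112, -59, 98, -103]
pick 0 -100 [27, 55, 105, -55, 102, -107] [34, 57, 95, -50, 109, -111]
 lay 0 73.4 [28, 28, 101, 0, 50, 45] [28, 20, 91, 0, 68, 45]
 lay 0 253.4 [26, 27, 105, 0, 49, -137] [26, 18, 94, 0, 67, -137]
pick 12 40 [-45, 45, 143, 97, 79, -99] [-62, 45, 143, 79, 76, -98]
pick 12 -40 [33, 47, 149, 250, 83, -75] None
pick 12 -60 None [48, 44, 130, -71, 80, -95]
pick 12 -80 [31, 45, 119, -66, 84, -104] [41, 47, 113, -57, 89, -108]
pick 12 -100 [26, 48, 106, -52, 94, -111] [33, 51, 96, -47, 101, -114]
 lay 12 73.4 [33, 32, 95, -9, 62, 54] [33, 25, 85, -8, 79, 51]
 lay 12 253.4 None None
```

Run:
```python
from h import *
r=np.array([.4815,-.03]); zg=.09; az=-78
R=side(az,0); h=R[:,2]; g=np.array([*r,zg])+.019*h
manip.move_gripper(.091)
manip.move_to(g-.085*h+[0,0,.14],R); say()
manip.line_to(g-.085*h,velocity=.15); say()
p,P=cloud("wrist","w_red")
q=P[(P[...,2]>.02)&(P[...,2]<.125)&(np.hypot(P[...,0]-r[0],P[...,1]-r[1])<.045)]
x=q[:,:2]; s=least_squares(lambda c:np.hypot(*(x-c).T)-.03,r,loss="soft_l1",f_scale=.002); print("red",s.x,len(q),np.std(s.fun))
```

```text
t 20.08 tcp [0.4678 0.0345 0.2301] F [-0.1  0.4  0.5] w 0.0908
t 21.17 tcp [0.4679 0.0346 0.0906] F [-0.7  0.6  0. ] w 0.091
red [ 0.4859747  -0.02581513] 6719 0.0005102600293105009
```

View pics/w_red.png

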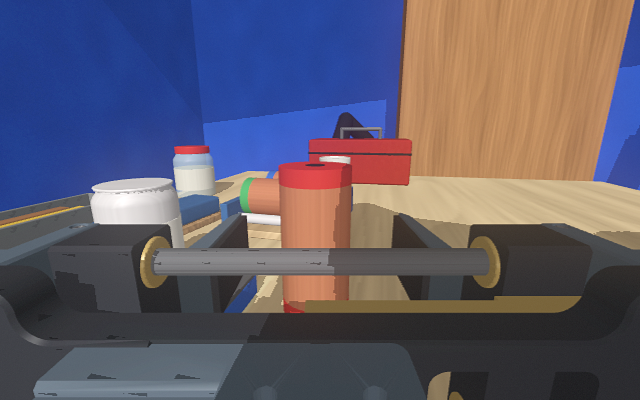

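The drum at (315,235) is centred between the fingers. Now approach, grip, lift, tip over and lay down.

Run:
```python
from h import *
r=np.array([.4845,-.0275]); zg=.09; az=-78
R=side(az,0); h=R[:,2]; g=np.array([*r,zg])+.019*h
manip.line_to(g-.08*h,velocity=.1)
print(manip.line_to(g,velocity=.1,until_force=5)); say()
manip.move_gripper(.03); say()
manip.line_to(g+[0,0,.15],velocity=.15); say()
c=np.array([.504,.2727]); L=side(253.4,90); k=np.array([np.cos(rad(253.4)),np.sin(rad(253.4)),0])
l=np.array([*c,.0584])+(zg-.065)*k+.019*L[:,2]
manip.move_to(l+[0,0,.13],L); say()
p,P=cloud("wrist","w_lay0"); print("red?",cyl(P,c,73.4,.0584+.13,rng=(.08,.04)))
```

```text
False
t 22.42 tcp [ 0.4886 -0.0458  0.09  ] F [0.2 0.1 0.1] w 0.0908
t 23.0 tcp [ 0.4886 -0.0459  0.09  ] F [0.2 1.8 1. ] w 0.0597
t 24.15 tcp [ 0.4883 -0.0462  0.2393] F [-0.1  0.3 -2.1] w 0.0595
t 25.29 tcp [0.495  0.2473 0.1674] F [ 0.4 -0.1 -3.9] w 0.0595
red? (array([0.4928, 0.2384]), np.float64(73.29), np.float64(0.1862), np.float64(0.0012), 9752, np.float64(0.059))
```

View pics/w_lay0.png

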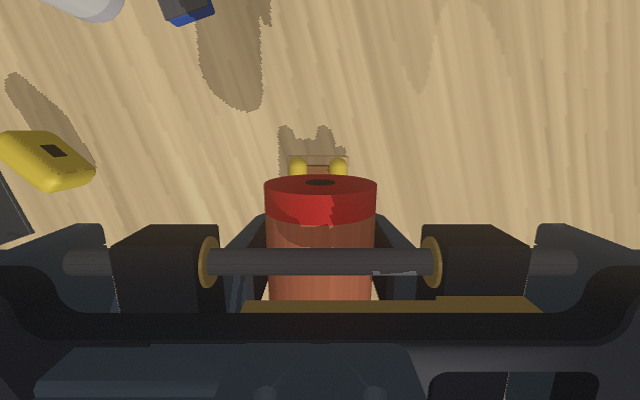

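Red is horizontal in the gripper and lined up over the two yellow bars (about 318,165). Lowering it.

Run:
```python
from h import *
c=np.array([.504,.2727]); L=side(253.4,90); k=np.array([np.cos(rad(253.4)),np.sin(rad(253.4)),0])
l=np.array([*c,.0584])+.025*k+.019*L[:,2]
manip.line_to(l+[0,0,.012],velocity=.12); say()
print(manip.line_to(l-[0,0,.006],velocity=.02,until_force=3)); say()
manip.move_gripper(.085); manip.dwell(.3); say()
manip.line_to(l+[0,0,.16],velocity=.15)
manip.move_to([.50,.20,.26],down(-16.6)); p,P=cloud("wrist","w_lay1"); np.save("pics/Pl",P)
print("red",cyl(P,c,73.4,.0584)); say()
p,P=cloud("top"); print("top red",cyl(P,c,73.4,.0584))
```

```text
t 26.48 tcp [0.4975 0.249  0.0521] F [ 0.2  0.  -2.5] w 0.0592
True
t 27.1 tcp [0.4971 0.2487 0.0394] F [ 1.  -0.2  3.4] w 0.0601
t 27.98 tcp [0.4958 0.2482 0.0385] F [-0.1  0.8  0.2] w 0.0852
red (array([0.5051, 0.2739]), np.float64(73.26), np.float64(0.058), np.float64(0.0006), 5479, np.float64(0.129))
t 31.83 tcp [0.5    0.2    0.2599] F [-0.5  0.2 -0.5] w 0.085
top red (array([0.5041, 0.2716]), np.float64(73.2), np.float64(0.0587), np.float64(0.0021), 43, np.float64(0.126))
```

View pics/w_lay1.png

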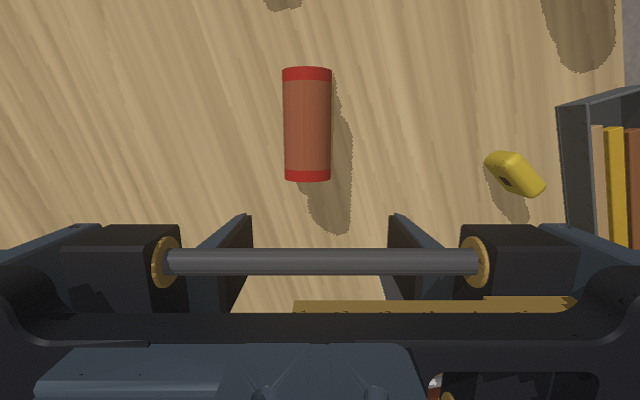

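Red lies on the rest (307,125) and is released; its fit agrees with the rest's axis. Now the high grip from above and the saddle.

Run:
```python
from h import *
g=[.5047,.2730]; t=[.5778,-.2652]
manip.move_to([*g,.13],down(-16.7)); manip.line_to([*g,.0515],velocity=.1); manip.move_gripper(.03); say()
manip.line_to([*g,.22],velocity=.15); say()
manip.move_to([*t,.20],down(-93.3)); 
p,P=cloud("wrist"); print("held",cyl(P,t,-3.3,.207,rng=(.08,.04)))
manip.line_to([*t,.100],velocity=.12); say()
print(manip.line_to([*t,.0835],velocity=.015,until_force=2.5)); say()
```

```text
t 33.98 tcp [0.5049 0.2731 0.0518] F [0.2 0.6 1.6] w 0.0594
t 35.25 tcp [0.5041 0.2727 0.2188] F [ 0.4  0.7 -3.3] w 0.0596
held (array([ 0.598 , -0.2639]), np.float64(-3.29), np.float64(0.2063), np.float64(0.0008), 14404, np.float64(0.09))
t 38.24 tcp [ 0.5785 -0.2654  0.1009] F [-0.3  0.4 -1.9] w 0.0596
True
t 38.99 tcp [ 0.5778 -0.2655  0.0886] F [ 0.3 -1.8  2.9] w 0.0597
```

Run:
```python
from h import *
t=[.5778,-.2652]
print(manip.line_to([*t,.0868],velocity=.01,until_force=4)); say()
manip.move_gripper(.075); manip.dwell(.3); say()
manip.line_to([*t,.22],velocity=.12)
manip.move_to([.60,-.235,.32],down(-90)); p,P=cloud("wrist","w_end")
Pw=P
print("red",cyl(P,t,-3.3,.0941,rng=(.075,.04)))
for n,y in(("green",-.2222),("blue",-.3081)): 
    sgn=1 if n=="green" else -1
    Q=P.copy(); Q[sgn*(Q[...,1]-y)<0]=np.nan
    print(n,cyl(Q,[.578,y],-3.3,.0523,rng=(.071,.034)))
say()
for n in "tin pad tape block plane cup".split(): camera("top"); print(n,[(np.round(r["point"],3).tolist(),round(r["confidence"],2)) for r in find_in("top",n)[:1]])
```

```text
False
t 39.27 tcp [ 0.5781 -0.2662  0.088 ] F [-1.3 -1.8  5.4] w 0.0594
t 40.02 tcp [ 0.5778 -0.2651  0.0868] F [-0.8  0.5 -0.5] w 0.075
red (array([ 0.5784, -0.2651]), np.float64(-3.31), np.float64(0.0938), np.float64(0.0007), 4012, np.float64(0.129))
green (array([ 0.58  , -0.2222]), np.float64(-3.33), np.float64(0.052), np.float64(0.0007), 1627, np.float64(0.129))
blue (array([ 0.5748, -0.3077]), np.float64(-3.24), np.float64(0.052), np.float64(0.0006), 1296, np.float64(0.129))
t 41.84 tcp [ 0.5995 -0.2349  0.3186] F [-0.6  0.2 -0.6] w 0.0754
tin [([0.646, -0.022, 0.108], 0.65)]
pad [([0.56, -0.004, 0.022], 0.84)]
tape [([0.755, 0.126, 0.054], 0.59)]
block [([0.756, -0.143, 0.044], 0.75)]
plane [([0.551, -0.54, 0.048], 0.35)]
cup [([0.549, -0.536, 0.046], 0.78)]
```

View pics/w_end.png

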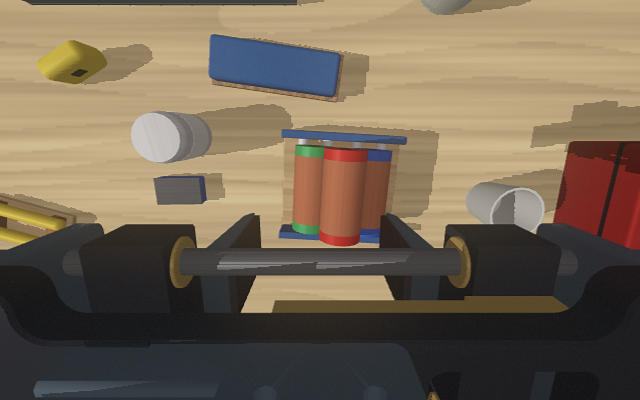

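Red is saddled on green and blue (343,195) and the gripper is clear. Handing in.

```bash
python3 -c "
from h import *
manip.finish_job(); say()"
```

```text
the job is handed in; nothing more can be done
the job is handed in; nothing more can be done
```

The pyramid is built and I handed the job in at about 42 s of the 72 s. No verdict is reported.

**What I did**
1. I moved the green drum from the rest into the empty groove.
2. I gripped the standing red drum from the side, tipped it over, laid it along the rest and let go.
3. I took the red drum again from above with a high grip, saddled it on the other two and let go.

**Last checks** (wrist camera, before handing in)
- **Red:** within about 1 mm of the saddle centre, axis 93.8 mm up (94.1 expected) and parallel to the rack within 0.1°.
- **Green and blue:** axes at 52.0 mm (52.3 expected). Green stayed within 1 mm of its target, and blue's readings moved less than 1 mm from the start.
- **Step 2:** on the rest, red's centre read within about 2 mm of the rest's centre and 0.2° of its axis, at 58.0 mm (58.4 expected).

**Checks that disagreed or failed**
- **First contact:** red touched down about 1.5 mm higher than expected, with a small sideways force, so I lowered it a little further before letting go. It settled into place.
- **Block:** the top-camera network's last reading was 26 mm in y from its first. The block looked undisturbed in the wrist picture. I think the arm was partly hiding it, but I didn't confirm that.
- **Plane:** the network's last result was wrong (it reported the cup's position at low confidence), so the plane wasn't rechecked. The arm never worked near it.
- **Tin, pad, tape and cup:** all read within about 5 mm of where they started.

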